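# Hang a tube caddy and hold its bolt head behind the bracket

### The arm

A 7-joint arm with a two-finger parallel gripper is mounted at the origin on the work surface. World frame = base frame: x ahead of the robot, y to its left, z up, the work surface at z = 0. Lengths are in m, angles in rad, forces in N, time in s.
With the tool pointing down it reaches from about 0.425 to 0.875 m from the base axis. Payload 4.7 kg.
Tool frame: the origin (TCP) lies midway between the tips of the shut fingers; the grasp point (between the pads) lies 19 mm behind it; z points along the fingers, x is the direction in which the jaws open and shut, and the axes are right-handed (so a half turn about z gives the same grasp; the last joint's range is limited). The gripper opens to 87 mm and grips with 3 to 60 N. Pads are 19 mm wide; open, the fingers measure 117 mm over their backs; the gripper's body (75 mm by 190 mm) begins 51 mm behind the grasp point.
Start: joints at [-1.127, 0.321, -0.07, 1.45, 0.023, 1.371, -0.057], TCP at [0.271, 0.591, 0.187] pointing down, gripper open.
Joint ranges: [-2.86, 2.86], [-0.3, 2.09], [-1.38, 1.24], [0.06, 2.45], [-1.56, 4.7], [0.09, 2.05], [-2.69, 2.69]. Speed limits (rad/s): [2.57, 2.57, 3.14, 3.14, 3.14, 3.14, 3.14].

### API

Orientations are given as a rotation vector (axis times angle).
In Python, from bench import get_state, eyes, ticket gives the robot as it stands.
- The arm moves only by the tool carry_out, never from a script. Its argument "motion" is a list of rows, each a list of 2 entries, a list of its own where there are three numbers: the shift along the world's x, y, z in m, then the turn about the world's z in rad. A call has 1 to 20 rows; each row is the pose to reach, as a shift and turn from the pose commanded when the call began; what a row does not reach only later rows make up. A row lasts 1/10 s, in which the tool goes at most 50 mm and 8.59 degrees, less where a joint would pass 70% of its speed; a pose out of reach is approached as far as the arm can. A call with a gripper value outside its range is refused whole. "grip" is the gripper command: -1 is fully open, 1 is shut, values between are in proportion, set as the call begins (left out, the last holds). The fingers move at their own pace and stop on an object; "squeeze" is the grip in N (left out, the last holds). Time passes only in rows, so rows that repeat a pose let the fingers close. It gives the time, the measured TCP pose, the force and the opening at its end, in the units of the state.
- get_state(): the state, without advancing time (a new reading comes with each control period).
- eyes.get_image(name): name is "side" or "top" or "wrist"; returns a dict with "pixels" (384x512x3 uint8, blue, green, red), "mtx" (3x3 intrinsics, pixels), "extrinsics" (4x4, takes a point from camera to world coordinates). Camera axes: x right, y down, z forward; pixel columns grow to the right and rows downward; lengths in m; the calibration is good to about 2 mm. A picture is of the moment at which its call begins. There is no depth.
- ticket.close_job(): hands the job in, once; it reports no verdict.
The state is a dict: "time": time; "joint_positions": joint angles; "qd": joint speeds; "joint_torque": joint torques, N m; "position": TCP position; "tool_rot": TCP orientation; "ft_force": force on the tool from outside, world axes, zero at the start; "torque": the same for the moment, N m; "grip_width": opening from 0.0 (shut) to 1.0 (fully open).
Only numpy, scipy, OpenCV 4.12 (cv2) and the standard library are available. Lean on these libraries where they do the work, as an engineer would, in place of code of your own. Each camera call takes 0.05 s, during which the arm holds its last target. There are 200 camera calls.

### The job

Hang the purple tube caddy on the bracket with the purple tips: lower its bolt into the open slot so that it rests on the bottom of the slot, caddy in front, bolt head behind the fork plate, and let go of it. Then reach down from above into the narrow gap behind that bracket, take the hidden hexagonal bolt head across two opposite flats and hold it firmly so that it cannot turn while a colleague tightens the knob in front; do not turn the bolt or lift the caddy out of its seat, and finish while still gripping the head. Leave the green caddy and everything else on the bench where it is.

Things in the scene. Friction and masses are not known exactly. Their poses are not given: they have to be found in the camera images.
- purple_caddy: Purple plastic tube caddy, loose, upright, about 0.3 kg, 82 mm tall. Origin: bottom edge of its flat back, mid-width; x points out of the back (to the bolt head), z up. Upright slab x -14 to 0, y +-26, z 0 to 82 mm; in front an open two-well tube pocket x -56 to -12, z 0 to 38; black knob, 33 mm diameter, x -29 to -17, z 60. Good grip: the slab's side faces (52 mm apart along y) at bolt height.
- purple_bolt: Steel bolt of the purple caddy; its knob turns with it, with slight friction, about x (the caddy's x). Origin: centre of the hex head, 20 mm behind the caddy's back, 60 mm up. Head 24 mm across flats, x -8 to 8 mm; 30 mm round flange at x -11 to -8. Own y is square to two flats: level y = these flats upright. Starts within 0.2 rad of that; a level pinch along y squares it up.
- purple_shank (a point): Point on the bolt's axis, in the middle of the bare shank between caddy back and flange: 4.5 mm behind the back, 60 mm above the caddy's bottom, axes as the caddy's. Shank 12 mm diameter, bare length 9 mm.
- purple_bracket: Fixed steel bracket with purple tips. Origin on the bench under the front face of its fork plate, mid-width; x away from the robot, z up. Fork plate x 0 to 5 mm, 44 mm wide, 35 to 125 mm high, open-topped slot. Gap behind it x 5 to 55 mm, open above and at both sides, floor (web) at 41 mm, closed behind by a flange and the upstand. A hung caddy has its x axis along this x.
- purple_slot (a point): Centre of the seated bolt shank in the purple bracket's slot: 95 mm above the bench, mid-thickness of the fork plate (2.5 mm behind its front face), axes as the bracket's. Slot 16 mm wide, flat bottom at 89 mm, mouth flared to about 30 mm at 125 mm. A hanging caddy leans forward up to about 0.07 rad.
- upstand: Fixed white service upstand along the back that carries both brackets: 60 mm deep (x), 576 mm long (y), 104 mm high. Origin: centre of its underside. A purple and a green label on its top lie behind the brackets.
- green_caddy: Same kind of caddy in green, with its own bolt, standing on the bench; not to be moved. Origin and axes as for the purple caddy.
- green_bracket: Same kind of fixed bracket with green tips on the same upstand, to stay empty. Origin and axes as for the purple bracket.
- tube_rack: White rack 105 x 200 mm full of capped tubes, 115 mm tall. Origin: centre of the underside.
- jar_a: White specimen jar, 54 mm diameter, 70 mm tall. Origin: centre of the underside.
- jar_b: Clear specimen jar with yellow lid, 54 mm diameter, 70 mm tall. Origin: centre of the underside.
- terminal: Hand-held terminal lying flat, 150 x 75 x 20 mm. Origin: centre of the underside.
- spanner: Steel spanner 170 mm long lying on the bench. Origin: on its underside.
- label_roll: Roll of paper labels, 70 mm diameter, 45 mm tall. Origin: centre of the underside.
- spare_knob: Spare black star knob, 33 mm diameter, 22 mm tall. Origin: centre of the underside.
Things that resemble listed ones, but are neither listed nor needed, are in the scene too. There is more than one size of the purple_caddy; the one meant has the size given above.

How it is judged:
On the way:
1. the purple caddy hangs at rest with its bolt on the bottom of the purple bracket's slot, and the fingers have let go of it (z of purple_shank in the frame of purple_slot between -0.004 and 0.004 m and y of purple_shank in the frame of purple_slot between -0.004 and 0.004 m and x of purple_shank in the frame of purple_slot between -0.006 and 0.006 m and angle between purple_caddy's own z axis and vertical below 0.14 rad and angle between the x axis of purple_caddy and the x axis of purple_bracket, either way round below 0.16 rad and linear speed of purple_caddy below 0.03 m/s and contact force between the fingers and purple_caddy below 0.3 N), for 0.25 s.
At the end, for the whole second after the job is handed in: Purple caddy at rest in the purple slot (bolt axis within 4 mm across and in height, 6 mm along it; upright to 0.14, square to 0.16 rad); fingers hold the hex head behind the plate (grasp point within 22 mm of its centre, over 15 N), bolt still and within 0.3 rad of square (z of purple_shank in the frame of purple_slot between -0.004 and 0.004 m and y of purple_shank in the frame of purple_slot between -0.004 and 0.004 m and x of purple_shank in the frame of purple_slot between -0.006 and 0.006 m and angle between purple_caddy's own z axis and vertical below 0.14 rad and angle between the x axis of purple_caddy and the x axis of purple_bracket, either way round below 0.16 rad and linear speed of purple_caddy below 0.03 m/s and contact force between the fingers and purple_bolt above 15 N and distance between the grasp point and purple_bolt below 0.022 m and angle between purple_bolt's own y axis and vertical between 1.2708 and 1.8708 rad and angular speed of purple_bolt below 0.2 rad/s); the arm keeps its last pose, push and grip.
It fails at once if the green caddy or another thing on the bench is moved more than 25 mm (distance of any of green_caddy, tube_rack, jar_a, jar_b, terminal, spanner, label_roll, spare_knob from where it was at the start of the episode above 0.025 m).
It also fails if it takes over 45 s, if anything falls off the work surface, if the arm or the gripper's body presses on something with over 40 N, if the wrist force passes 120 N, or if a joint passes its speed limit or range.

## Working session

There is one attempt and no reset: what is moved stays moved. The work goes in short steps, Python scripts to look and compute and a tool call to move; the robot and the scene stay as the last step left them, time stands still between calls to the robot, and variables do not carry over. Pictures are saved under pics/ and viewed, about 8 in all and at most 12, crops included, and the job is handed in when it is done.

Besides the shell and the picture viewer there is one more tool, called after ">>>" in YAML: its name, and indented under it one key for each argument. carry_out: Moves the arm, as the interface text tells. Its arguments: {"type":"object","properties":{"motion":{"type":"array","items":{"type":"array"}},"grip":{"type":"number"},"squeeze":{"type":"number"}},"required":["motion"]}

```bash
mkdir -p pics; ls; cat > h.py <<'E'
import numpy as np, cv2
from bench import get_state, eyes, ticket
def snap(n,f):
    d=eyes.get_image(n); cv2.imwrite(f'pics/{f}.png',d['pixels']); np.savez(f'pics/{f}.npz',**{k:np.asarray(v) for k,v in d.items()}); return d
def load(f): return np.load(f'pics/{f}.npz')
def ray(d,u,v):
    E=d['extrinsics']; r=E[:3,:3]@np.linalg.inv(d['mtx'])@np.array([u,v,1.]); return E[:3,3],r
def onz(d,u,v,z):
    o,r=ray(d,u,v); return o+r*(z-o[2])/r[2]
def proj(d,p):
    E=np.linalg.inv(d['extrinsics']); q=d['mtx']@(E[:3,:3]@np.asarray(p)+E[:3,3]); return q[:2]/q[2]
def tri(obs):
    A=np.zeros((3,3));b=np.zeros(3)
    for d,u,v in obs:
        o,r=ray(d,u,v); r=r/np.linalg.norm(r); P=np.eye(3)-np.outer(r,r); A+=P;b+=P@o
    return np.linalg.solve(A,b)
E
python3 - <<'E'
from h import *
for n in ['top','side','wrist']:
    d=snap(n,n+'0'); print(n,d['extrinsics'].round(3).tolist(),d['mtx'].round(1).tolist())
s=get_state(); print(s)
a=np.vstack([cv2.imread('pics/top0.png'),cv2.imread('pics/side0.png')])
cv2.imwrite('pics/top0b.png',cv2.resize(cv2.imread('pics/top0.png'),(800,600),interpolation=cv2.INTER_CUBIC))
cv2.imwrite('pics/side0b.png',cv2.resize(cv2.imread('pics/side0.png'),(800,600),interpolation=cv2.INTER_CUBIC))
E
```

```text
pics
top [[-0.022, -0.986, 0.163, 0.333], [-0.999, 0.027, 0.025, -0.023], [-0.029, -0.163, -0.986, 1.177], [0.0, 0.0, 0.0, 1.0]] [[368.6, 0.0, 248.9], [0.0, 368.6, 186.6], [0.0, 0.0, 1.0]]
side [[0.831, -0.309, 0.463, -0.054], [-0.557, -0.462, 0.691, -0.822], [0.0, -0.831, -0.556, 0.731], [0.0, 0.0, 0.0, 1.0]] [[392.0, 0.0, 257.1], [0.0, 392.0, 190.1], [0.0, 0.0, 1.0]]
wrist [[0.417, 0.871, 0.259, 0.2], [0.909, -0.399, -0.12, 0.624], [-0.001, 0.285, -0.958, 0.382], [0.0, 0.0, 0.0, 1.0]] [[277.0, 0.0, 257.7], [0.0, 277.0, 189.6], [0.0, 0.0, 1.0]]
{'time': 0.15, 'joint_positions': array([-1.1269019 ,  0.32167796, -0.0700743 ,  1.45140911,  0.02263304,
        1.37080333, -0.05687244]), 'qd': array([ 0.00165988, -0.0049535 ,  0.00024074, -0.00193281,  0.00079406,
       -0.00113984, -0.00023392]), 'joint_torque': array([-2.36564674e-04, -4.91794074e+01, -4.04732516e-01, -3.12881291e+01,
       -6.39554858e-02,  4.04357992e-02,  8.59221677e-05]), 'position': array([0.27070759, 0.59041782, 0.18628914]), 'tool_rot': array([ 2.64324660e+00,  1.69619797e+00, -1.88754383e-03]), 'ft_force': array([ 0.29142837,  0.15622968, -0.16051508]), 'torque': array([-0.04339508,  0.0143679 , -0.05261696]), 'grip_width': 1.0015248195929443}
```

View pics/top0b.png

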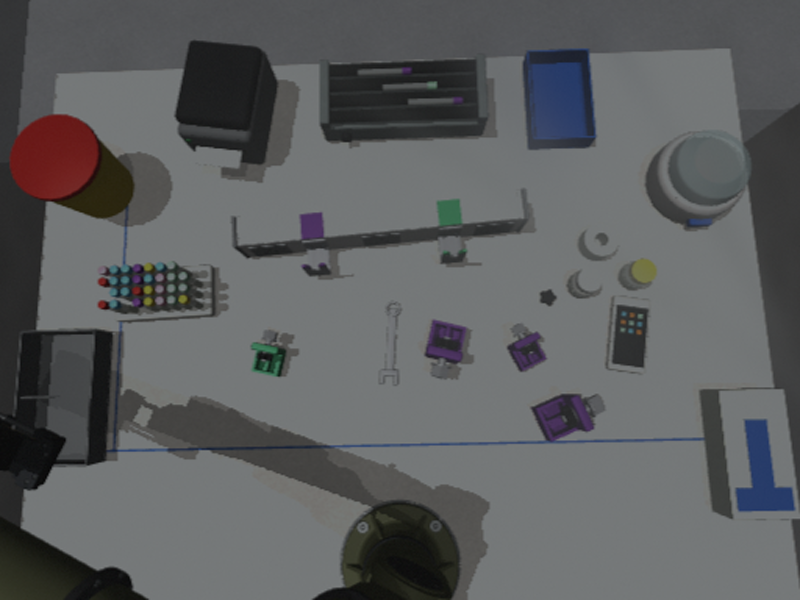

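View pics/side0b.png

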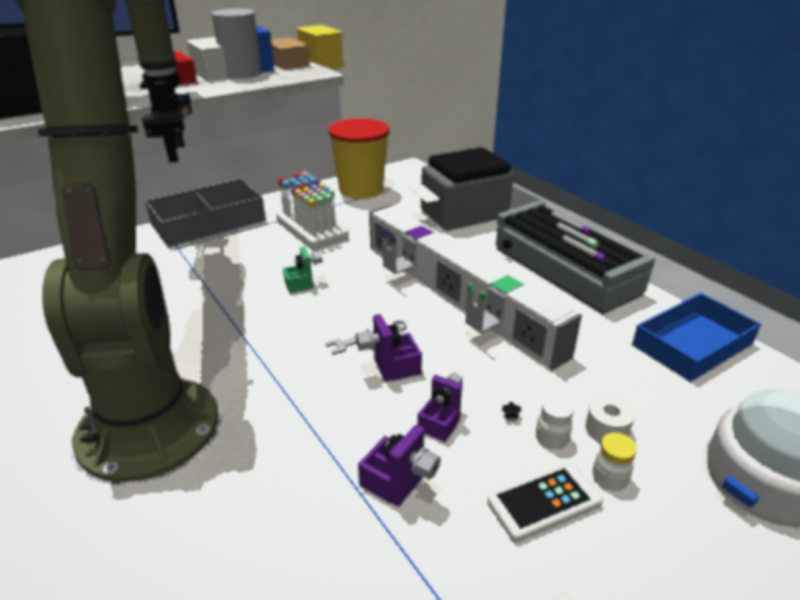

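The top view has three purple caddies, at (446,345), (525,347) and (567,413). The first and third look about 1.4 times too big. The one at (525,347) matches the green caddy's size, so I choose it. The purple-tipped bracket is at (316,268). Next is a close crop to check the choice.

```bash
python3 - <<'E'
from h import *
t=cv2.imread('pics/top0.png'); s=cv2.imread('pics/side0.png')
def crop(im,x,y,w,h,W=400,H=300): return cv2.resize(im[y:y+h,x:x+w],(W,H),interpolation=cv2.INTER_CUBIC)
br=lambda i: np.clip(i.astype(float)*1.8,0,255).astype(np.uint8)
a=np.hstack([br(crop(t,305,195,64,48)),crop(s,250,232,64,48)])
b=np.hstack([br(crop(t,180,145,40,30)),crop(s,224,136,64,48)])
cv2.imwrite('pics/c1.png',np.vstack([a,b]))
d=load('top0')
for n,im in [('top',t),('side',s)]:
    hsv=cv2.cvtColor(im,cv2.COLOR_BGR2HSV)
    m=cv2.inRange(hsv,(130,90,30),(155,255,255))
    k,l,st,c=cv2.connectedComponentsWithStats(m)
    D=load(n+'0')
    for i in range(1,k):
        if st[i,4]>8: print(n,st[i],c[i].round(1), onz(D,*c[i],0.04).round(3))
E
```

```text
top [258  43   6   5  24] [260.1  44.8] [ 1.    -0.043  0.04 ]
top [291  62   5   4  20] [293.   63.5] [ 0.929 -0.149  0.04 ]
top [193 136  14  17 204] [199.3 144.2] [0.663 0.161 0.04 ]
top [ 85 169   7   6  27] [ 87.9 171.7] [0.584 0.518 0.04 ]
top [ 84 176   8   6  32] [ 87.6 178.5] [0.561 0.518 0.04 ]
top [ 85 191   7   5  28] [ 87.7 193.1] [0.514 0.515 0.04 ]
top [273 205  25  26 274] [284.7 218.4] [ 0.419 -0.102  0.04 ]
top [329 213  16  10  66] [336.6 217.7] [ 0.417 -0.261  0.04 ]
top [328 223  21  14 101] [337.2 229.1] [ 0.383 -0.261  0.04 ]
top [365 253  15  23 128] [372.1 264. ] [ 0.276 -0.358  0.04 ]
top [343 255  27  27 261] [353.4 267.8] [ 0.267 -0.302  0.04 ]
side [261 145  15   8  66] [267.7 148.2] [0.714 0.252 0.04 ]
side [372 145   6   5  22] [374.6 147. ] [1.057 0.034 0.04 ]
side [244 147   4   5  13] [245.8 149. ] [0.642 0.292 0.04 ]
side [380 160   8   9  46] [384. 164.] [ 0.986 -0.074  0.04 ]
side [239 202  30  41 762] [252.9 225.6] [ 0.413 -0.105  0.04 ]
side [ 230  241   65   82 1848] [261.6 286. ] [ 0.308 -0.302  0.04 ]
```

View pics/c1.png

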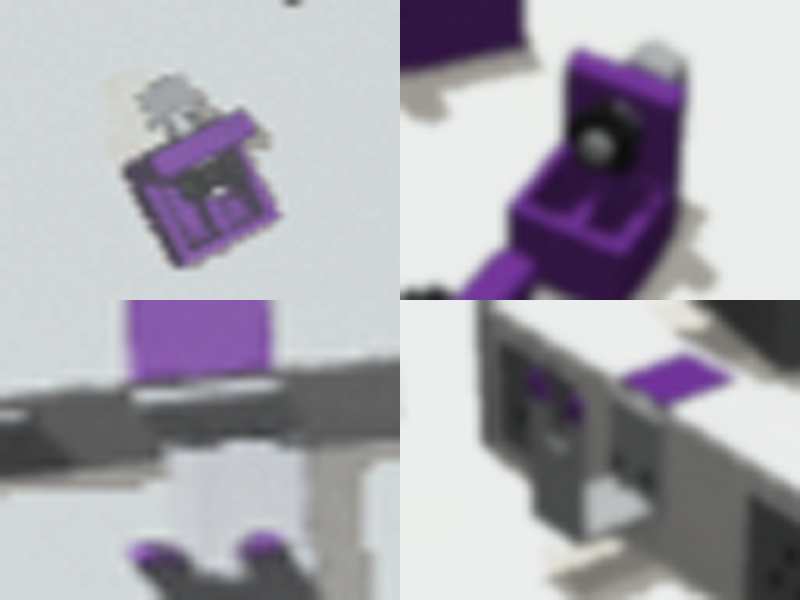

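The crop confirms it. It shows a small caddy with a matching slab, its bolt pointing away from the robot and its knob in front. The purple bracket's tips are at about (200,200) in top pixels. Now the coarse measurements.

```bash
python3 - <<'E'
from h import *
from scipy.spatial.transform import Rotation as R
d=load('top0'); s=load('side0')
c=lambda x,y:(305+(x-3)/6.25,195+(y-3)/6.25)
for n,p in dict(backL=(148,150),backR=(243,110),frR=(256,135),frL=(160,180)).items(): print(n,onz(d,*c(*p),.082).round(4))
c2=lambda x,y:(180+(x-5)/10,145+(y-305)/10)
for n,p in dict(tipL=(145,553),tipR=(265,543)).items(): print(n,onz(d,*c2(*p),.125).round(4))
# upstand front top edge from view (800x600)/1.5625
print('ups',onz(d,237/1.5625,250/1.5625,.104),onz(d,524/1.5625,222/1.5625,.104))
c3=lambda x,y:(224+(x-403)/6.25,136+(y-303)/6.25)
print('tri tips',tri([(d,*c2(145,553)),(s,*c3(540,385))]),tri([(d,*c2(265,543)),(s,*c3(574,405))]))
q=get_state(); print(R.from_rotvec(q['tool_rot']).as_matrix().round(3))
E
```

```text
backL [ 0.4126 -0.2272  0.082 ]
backR [ 0.4303 -0.273   0.082 ]
frR [ 0.4184 -0.2783  0.082 ]
frL [ 0.3983 -0.2321  0.082 ]
tipL [0.5615 0.1632 0.125 ]
tipR [0.5635 0.1279 0.125 ]
ups [0.59990578 0.29498751 0.104     ] [ 0.63859391 -0.25751023  0.104     ]
tri tips [0.56284114 0.16436592 0.1187033 ] [0.56284081 0.12888728 0.12269248]
[[ 0.417  0.909 -0.001]
 [ 0.909 -0.417 -0.001]
 [-0.002  0.    -1.   ]]
```

>>> carry_out:
  motion:
    - [[0.03, -0.02, 0.03], -0.12]
    - [[0.06, -0.04, 0.05], -0.24]
    - [[0.09, -0.06, 0.07], -0.36]
    - [[0.12, -0.08, 0.08], -0.48]
    - [[0.14, -0.12, 0.08], -0.6]
    - [[0.16, -0.16, 0.08], -0.72]
    - [[0.18, -0.2, 0.08], -0.84]
    - [[0.2, -0.24, 0.08], -0.96]
    - [[0.22, -0.28, 0.08], -1.08]
    - [[0.23, -0.32, 0.08], -1.2]
    - [[0.24, -0.36, 0.08], -1.32]
    - [[0.25, -0.4, 0.08], -1.44]
    - [[0.25, -0.44, 0.08], -1.56]
    - [[0.25, -0.48, 0.08], -1.68]
    - [[0.25, -0.52, 0.08], -1.8]
    - [[0.24, -0.56, 0.08], -1.92]
    - [[0.23, -0.6, 0.08], -2.04]
    - [[0.22, -0.64, 0.08], -2.16]
    - [[0.21, -0.68, 0.08], -2.28]
    - [[0.2, -0.72, 0.08], -2.32]
  grip: -1

```text
time: 2.15
position: [0.47, -0.1306, 0.2671]
tool_rot: [-2.608, 1.751, 0.0]
ft_force: [0.4, -0.1, 0.3]
grip_width: 1.001
```

```bash
python3 -c "
from h import *
s=get_state();print(s['time'],s['position'],s['tool_rot'],s['joint_positions'])"
```

```text
2.15 [ 0.47004228 -0.13062585  0.26706272] [-2.60822482e+00  1.75061813e+00  2.02396961e-04] [-0.44661357 -0.09139716  0.62514667  1.73023291  0.0532729   1.48564574
 -1.01024165]
```

>>> carry_out:
  motion:
    - [[-0.02, -0.04, -0.02], 0]
    - [[-0.04, -0.08, -0.04], 0]
    - [[-0.055, -0.122, -0.06], 0]
    - [[-0.055, -0.122, -0.06], 0]
    - [[-0.055, -0.122, -0.06], 0]

```text
time: 2.65
position: [0.415, -0.2517, 0.2068]
tool_rot: [-2.608, 1.75, 0.002]
ft_force: [-0.1, 0.9, 0.4]
grip_width: 1.0
```

```bash
python3 - <<'E'
from h import *
d=snap('wrist','w1'); s=get_state(); print(s['position'],s['tool_rot'])
im=d['pixels']
# predicted corners
for p in [(0.4126,-0.2272,.082),(0.4303,-.273,.082),(.4184,-.2783,.082),(.3983,-.2321,.082)]: print(proj(d,p).round(1))
cv2.imwrite('pics/w1b.png',cv2.resize(im[40:344,60:460],(800,608)[:2],interpolation=cv2.INTER_CUBIC)[:600])
E
```

```text
[ 0.41605082 -0.25056846  0.20718656] [-2.61083205e+00  1.74636917e+00  3.66655576e-04]
[238.3 170.2]
[279.8 171. ]
[279.8 181.7]
[237.9 182.5]
```

View pics/w1b.png

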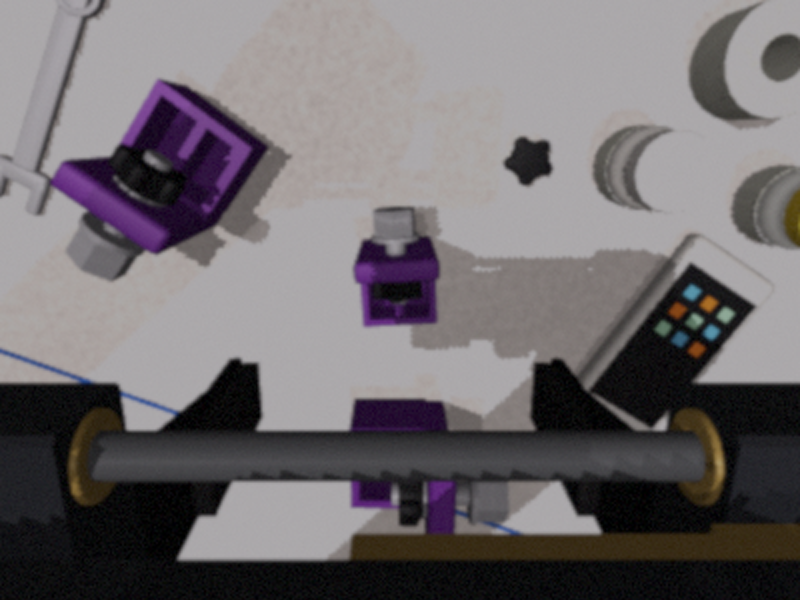

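The slab's top band is at (357–438, 262–281) in this crop, against a prediction of (356–440, 260–284). It sits centred between the pads, so I go down and grip.

>>> carry_out:
  motion:
    - [[-0.001, -0.002, -0.04], 0]
    - [[-0.001, -0.002, -0.08], 0]
    - [[-0.001, -0.002, -0.12], 0]
    - [[-0.001, -0.002, -0.15], 0]
    - [[-0.001, -0.002, -0.166], 0]
    - [[-0.001, -0.002, -0.166], 0]
    - [[-0.001, -0.002, -0.166], 0]

```text
time: 3.4
position: [0.416, -0.2523, 0.0418]
tool_rot: [2.613, -1.744, 0.001]
ft_force: [0.1, -0.6, 0.6]
grip_width: 0.996
```

>>> carry_out:
  motion:
    - [[0, 0, 0], 0]
    - [[0, 0, 0], 0]
    - [[0, 0, 0], 0]
    - [[0, 0, 0], 0]
    - [[0, 0, 0], 0]
    - [[0, 0, 0], 0]
    - [[0, 0, 0], 0]
    - [[0, 0, 0], 0]
    - [[0, 0, 0], 0]
    - [[0, 0, 0], 0]
  grip: 1
  squeeze: 30

```text
time: 4.4
position: [0.415, -0.2528, 0.0413]
tool_rot: [-2.611, 1.746, 0.0]
ft_force: [-0.7, 1.9, 3.9]
grip_width: 0.586
```

>>> carry_out:
  motion:
    - [[0, 0, 0.03], 0]
    - [[0, 0, 0.07], 0]
    - [[0, 0, 0.11], 0]
    - [[0, 0, 0.15], 0]
    - [[0, 0.02, 0.16], 0]
    - [[0.005, 0.05, 0.16], -0.05]
    - [[0.01, 0.09, 0.16], -0.1]
    - [[0.015, 0.13, 0.16], -0.15]
    - [[0.02, 0.17, 0.16], -0.2]
    - [[0.025, 0.21, 0.16], -0.25]
    - [[0.03, 0.25, 0.16], -0.3]
    - [[0.035, 0.29, 0.16], -0.32]
    - [[0.035, 0.33, 0.16], -0.32]
    - [[0.035, 0.37, 0.16], -0.32]
    - [[0.035, 0.393, 0.16], -0.32]
    - [[0.035, 0.393, 0.16], -0.32]
    - [[0.035, 0.393, 0.16], -0.32]
    - [[0.035, 0.393, 0.16], -0.32]

```text
time: 6.2
position: [0.4499, 0.1382, 0.2005]
tool_rot: [2.296, -2.142, 0.001]
ft_force: [0.3, 0.7, -3.2]
grip_width: 0.584
```

```bash
python3 - <<'E'
from h import *
d=snap('wrist','w2'); s=get_state(); print(s['position'],s['tool_rot'],s['ft_force'],s['grip_width'])
snap('top','t2'); snap('side','s2')
im=d['pixels']
cv2.imwrite('pics/w2b.png',cv2.resize(im[0:300,60:460],(800,600),interpolation=cv2.INTER_CUBIC))
for p in [(.5615,.1632,.125),(.5635,.1279,.125)]: print(proj(d,p).round(1))
# upstand top front edge line
t=load('top0'); g=cv2.cvtColor(t['pixels'],cv2.COLOR_BGR2GRAY).astype(int)
pts=[]
for x in range(155,335,3):
    col=g[130:175,x]; k=np.argmin(np.diff(col)); pts.append(onz(t,x,130+k+.5,.104))
pts=np.array(pts); 
for _ in range(5):
    c=np.polyfit(pts[:,1],pts[:,0],1); r=pts[:,0]-np.polyval(c,pts[:,1]); pts=pts[abs(r)<max(.003,2*np.median(abs(r)))]
print('edge x=a*y+b',c,len(pts),np.std(r),'yaw',np.arctan(-c[0]))
E
```

```text
[0.45001889 0.13823574 0.20077003] [ 2.29649620e+00 -2.14251324e+00  2.90922313e-04] [ 0.17970545  0.80174042 -2.08229479] 0.5903808471247036
[239.2  67.4]
[278.2  67.9]
edge x=a*y+b [-0.06881309  0.62972296] 45 0.0008763600908059874 yaw 0.06870477764907901
```

View pics/w2b.png

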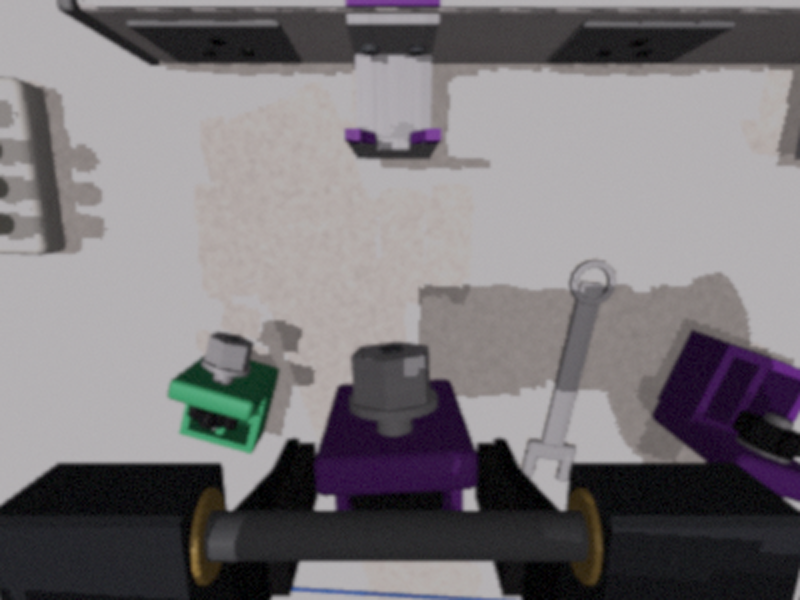

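The tips are at (347–370, 133) and (410–440, 133) in the crop. The held bolt is at about (395,424), and the caddy looks level and square. I'll compute the remaining shift.

```bash
python3 - <<'E'
from h import *
d=load('w2'); im=d['pixels']
hsv=cv2.cvtColor(im,cv2.COLOR_BGR2HSV); m=cv2.inRange(hsv,(125,90,40),(160,255,255)); 
k,l,st,c=cv2.connectedComponentsWithStats(m[40:100])
for i in range(1,k):
    if st[i,4]>5: print(st[i],c[i])
ax=np.array([np.cos(.069),np.sin(.069)]); ay=np.array([-ax[1],ax[0]])
P=lambda p:(p[:2]@ax,p[:2]@ay)
f=lambda x,y:(60+(x-.5)/2,(y-.5)/2)
for n,(x,y),z in [('tipLo',(347,133),.125),('tipRo',(440,133),.125),('tipfront',(394,138),.125),('tipback',(394,129),.125),('shank',(395,424),.220),('slabbackL',(318,456),.242),('slabbackR',(474,456),.242),('headL',(353,365),.22),('headR',(430,365),.22)]:
    p=onz(d,*f(x,y),z); print(n,p.round(4),np.round(P(p),4))
s=get_state()['position']; print('tcp',np.round(P(s),4))
E
```

```text
[233  25  15   7  88] [239.60227273  28.15909091]
[265  24  15   8  95] [272.54736842  28.06315789]
tipLo [0.5621 0.1686 0.125 ] [0.5724 0.1294]
tipRo [0.565  0.1266 0.125 ] [0.5724 0.0874]
tipfront [0.5615 0.1472 0.125 ] [0.5703 0.1082]
tipback [0.5652 0.1475 0.125 ] [0.574  0.1082]
shank [0.4601 0.1397 0.22  ] [0.4687 0.1076]
slabbackL [0.4567 0.1629 0.242 ] [0.4668 0.131 ]
slabbackR [0.4599 0.1155 0.242 ] [0.4668 0.0836]
headL [0.48  0.155 0.22 ] [0.4895 0.1215]
headR [0.4817 0.1296 0.22  ] [0.4895 0.096 ]
tcp [0.4586 0.1073]
```

>>> carry_out:
  motion:
    - [[0.03, 0.003, -0.01], 0]
    - [[0.06, 0.006, -0.03], 0]
    - [[0.085, 0.008, -0.05], 0]
    - [[0.101, 0.008, -0.06], 0]
    - [[0.101, 0.008, -0.06], 0]
    - [[0.101, 0.008, -0.06], 0]
    - [[0.101, 0.008, -0.06], 0]

```text
time: 7.05
position: [0.5507, 0.1479, 0.1421]
tool_rot: [-2.299, 2.14, -0.0]
ft_force: [-0.6, -0.4, -3.1]
grip_width: 0.586
```

```bash
python3 - <<'E'
from h import *
d=snap('wrist','w3'); s=get_state(); print(s['position'],s['ft_force'])
im=d['pixels']
sd=snap('side','s3')['pixels']
g=lambda i: np.clip(i*1.3,0,255).astype(np.uint8)
a=cv2.resize(im[110:270,170:350],(450,400),interpolation=cv2.INTER_CUBIC)
b=cv2.resize(sd[85:195,215:315],(350,400),interpolation=cv2.INTER_CUBIC)
cv2.imwrite('pics/w3b.png',g(np.hstack([a,b])))
E
```

```text
[0.5507612  0.14803837 0.14231403] [-0.36977053 -0.48460651 -2.48668019]
```

View pics/w3b.png

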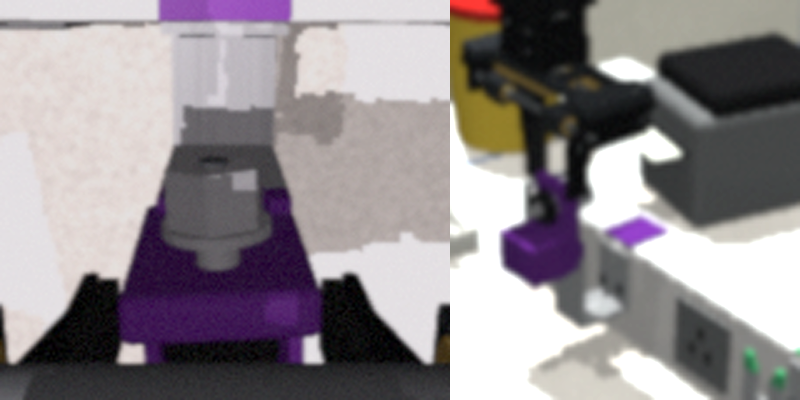

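```bash
python3 - <<'E'
from h import *
d=load('w3'); 
ax=np.array([np.cos(.069),np.sin(.069)]); ay=np.array([-ax[1],ax[0]])
P=lambda p:(p[:2]@ax,p[:2]@ay)
f=lambda x,y:(170+(x-.75)/2.5,110+(y-.75)/2.5)
for n,(x,y),z in [('tipR',(288,200),.125),('tipRback',(278,190),.125),('tipL',(161,200),.125),('webL',(180,147),.041),('webR',(272,147),.041),('slabL',(119,295),.183),('slabR',(320,295),.183),('shank',(217,255),.161),('headL',(165,180),.161),('headR',(258,180),.161)]:
    p=onz(d,*f(x,y),z); print(n,p.round(4),np.round(P(p),4))
# predicted tip corners
for xx in (.5697,.5747):
  for yy in (.0864,.1304):
    w=xx*ax+yy*ay; q=proj(d,(*w,.125)); print('pred',xx,yy,((q-[170,110])*2.5).round(0))
print('tcp',np.round(P(get_state()['position']),4))
im=d['pixels']; hsv=cv2.cvtColor(im,cv2.COLOR_BGR2HSV); m=cv2.inRange(hsv,(125,90,70),(160,255,255))
for r in range(184,205,1):
    x=np.where(m[r,225:295])[0]+225; print(r,(r-110)*2.5,((x.min()-170)*2.5,(x.max()-170)*2.5) if len(x) else None, len(x),end=' | ')
E
```

```text
tipR [0.5672 0.1276 0.125 ] [0.5747 0.0882]
tipRback [0.5703 0.1312 0.125 ] [0.578  0.0915]
tipL [0.5643 0.1684 0.125 ] [0.5746 0.1291]
webL [0.5636 0.167  0.041 ] [0.5738 0.1277]
webR [0.5665 0.1268 0.041 ] [0.5739 0.0874]
slabL [0.557  0.1735 0.183 ] [0.5676 0.1347]
slabR [0.5605 0.1245 0.183 ] [0.5678 0.0856]
shank [0.5606 0.1499 0.161 ] [0.5696 0.1108]
headL [0.5808 0.1651 0.161 ] [0.5908 0.1247]
headR [0.5826 0.1405 0.161 ] [0.5909 0.1   ]
pred 0.5697 0.0864 [292. 214.]
pred 0.5697 0.1304 [156. 214.]
pred 0.5747 0.0864 [293. 199.]
pred 0.5747 0.1304 [156. 199.]
tcp [0.5597 0.1098]
184 185.0 None 0 | 185 187.5 None 0 | 186 190.0 None 0 | 187 192.5 None 0 | 188 195.0 None 0 | 189 197.5 None 0 | 190 200.0 None 0 | 191 202.5 (np.float64(157.5), np.float64(157.5)) 1 | 192 205.0 (np.float64(287.5), np.float64(287.5)) 1 | 193 207.5 None 0 | 194 210.0 None 0 | 195 212.5 None 0 | 196 215.0 None 0 | 197 217.5 None 0 | 198 220.0 None 0 | 199 222.5 None 0 | 200 225.0 None 0 | 201 227.5 None 0 | 202 230.0 None 0 | 203 232.5 None 0 | 204 235.0 None 0 |
```

>>> carry_out:
  motion:
    - [[0, -0.002, 0], 0]
    - [[0, -0.002, -0.01], 0]
    - [[0, -0.002, -0.02], 0]
    - [[0, -0.002, -0.03], 0]
    - [[0, -0.002, -0.04], 0]
    - [[0, -0.002, -0.04], 0]

```text
time: 7.75
position: [0.5501, 0.1456, 0.099]
tool_rot: [2.298, -2.139, -0.001]
ft_force: [1.3, -0.1, -4.6]
grip_width: 0.588
```

>>> carry_out:
  motion:
    - [[0, 0, -0.006], 0]
    - [[0, 0, -0.012], 0]
    - [[0, 0, -0.018], 0]
    - [[0, 0, -0.022], 0]
    - [[0, 0, -0.024], 0]
    - [[0, 0, -0.025], 0]
    - [[0, 0, -0.025], 0]

```text
time: 8.45
position: [0.5509, 0.1459, 0.0763]
tool_rot: [2.3, -2.14, -0.0]
ft_force: [-0.4, 0.9, -3.4]
grip_width: 0.586
```

```bash
python3 - <<'E'
from h import *
d=snap('wrist','w4'); s=get_state(); print(s['position'],s['ft_force'],s['torque'])
im=d['pixels']; sd=snap('side','s4')['pixels']
g=lambda i: np.clip(i*1.3,0,255).astype(np.uint8)
a=cv2.resize(im[110:270,170:350],(450,400),interpolation=cv2.INTER_CUBIC)
b=cv2.resize(sd[95:205,215:315],(350,400),interpolation=cv2.INTER_CUBIC)
cv2.imwrite('pics/w4b.png',g(np.hstack([a,b])))
E
```

```text
[0.55106843 0.14595253 0.07637885] [-0.80267658 -0.01621432 -2.82580322] [-0.044851    0.13145171  0.00139433]
```

View pics/w4b.png

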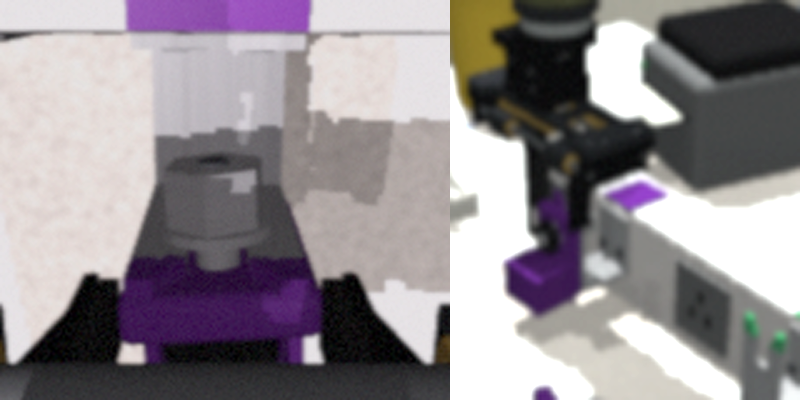

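The shank goes down through the fork at (217,250), with the flange and head behind the plate. The force still shows the caddy's full weight, so the bolt hasn't reached the bottom. I'll lower it a little further.

>>> carry_out:
  motion:
    - [[0, 0, -0.001], 0]
    - [[0, 0, -0.001], 0]
    - [[0, 0, -0.001], 0]

```text
time: 8.85
position: [0.5512, 0.146, 0.0758]
tool_rot: [-2.299, 2.14, -0.0]
ft_force: [-1.2, -0.4, 0.4]
grip_width: 0.59
```

>>> carry_out:
  motion:
    - [[0, 0, -0.001], 0]
    - [[0, 0, -0.001], 0]
    - [[0, 0, -0.001], 0]

```text
time: 9.15
position: [0.5512, 0.146, 0.0755]
tool_rot: [-2.299, 2.14, -0.0]
ft_force: [-2.8, -0.9, 6.2]
grip_width: 0.589
```

>>> carry_out:
  motion:
    - [[0, 0, 0], 0]
    - [[0, 0, 0], 0]
    - [[0, 0, 0], 0]
    - [[0, 0, 0], 0]
    - [[0, 0, 0], 0]
    - [[0, 0, 0], 0]
    - [[0, 0, 0], 0]
    - [[0, 0, 0], 0]
  grip: -1

```text
time: 9.95
position: [0.5509, 0.1459, 0.0742]
tool_rot: [2.3, -2.14, 0.0]
ft_force: [-0.3, -0.5, -0.0]
grip_width: 0.996
```

>>> carry_out:
  motion:
    - [[0, 0, 0.03], 0]
    - [[0, 0, 0.07], 0]
    - [[0, 0, 0.1], 0]
    - [[-0.02, 0, 0.11], 0]
    - [[-0.04, 0, 0.11], 0]
    - [[-0.05, 0, 0.11], 0]
    - [[-0.05, 0, 0.11], 0]
    - [[-0.05, 0, 0.11], 0]

```text
time: 10.75
position: [0.5012, 0.1458, 0.184]
tool_rot: [-2.3, 2.14, -0.0]
ft_force: [-0.3, -0.1, 0.2]
grip_width: 1.0
```

```bash
python3 - <<'E'
from h import *
d=snap('wrist','w5'); s=get_state(); print(s['position'],s['ft_force'],s['tool_rot'])
im=d['pixels']; sd=snap('side','s5')['pixels']
g=lambda i: np.clip(i*1.3,0,255).astype(np.uint8)
a=cv2.resize(im[30:190,170:350],(450,400),interpolation=cv2.INTER_CUBIC)
b=cv2.resize(sd[105:215,215:315],(350,400),interpolation=cv2.INTER_CUBIC)
cv2.imwrite('pics/w5b.png',g(np.hstack([a,b])))
E
```

```text
[0.5014028  0.14572704 0.18388407] [-0.09305174 -0.12135387  0.13848437] [ 2.29927223e+00 -2.14041246e+00  5.70223172e-04]
```

View pics/w5b.png

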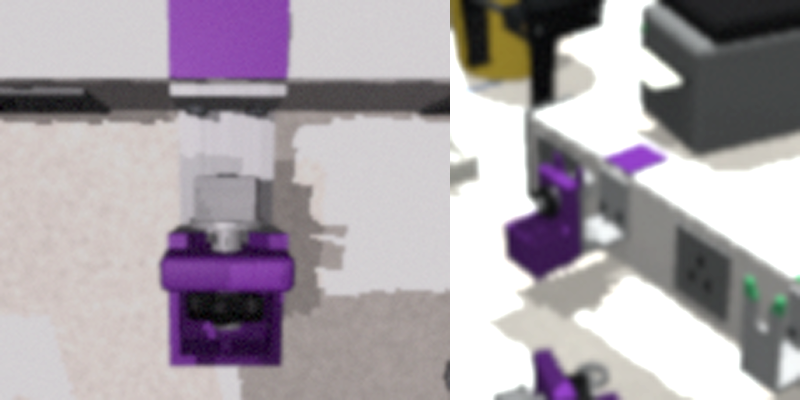

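The caddy hangs upright. Its slab top is at (163–293, 272), the shank sits in the slot at (227,235), and the hex head behind is at (194–256, 175–218). Now I measure the head.

```bash
python3 - <<'E'
from h import *
d=load('w5'); 
ax=np.array([np.cos(.069),np.sin(.069)]); ay=np.array([-ax[1],ax[0]])
P=lambda p:(p[:2]@ax,p[:2]@ay)
f=lambda x,y:(170+(x-.75)/2.5,30+(y-.75)/2.5)
for n,(x,y),z in [('headL',(194,198),.102),('headR',(256,198),.102),('headback',(225,175),.107),('headfront',(225,219),.107),('tipL',(168,238),.125),('tipR',(291,238),.125),('slabL',(163,262),.117),('slabR',(293,262),.117),('webL',(178,190),.041),('webR',(272,190),.041),('upst',(230,80),.104)]:
    p=onz(d,*f(x,y),z); print(n,p.round(4),np.round(P(p),4))
p=get_state()['position']; print('tcp',np.round(P(p),4))
for a,b in [(.592,.108),(.592,.109)]: print((a*ax+b*ay-p[:2]).round(4))
E
```

```text
headL [0.5773 0.1619 0.102 ] [0.5871 0.1217]
headR [0.579 0.138 0.102] [0.5871 0.0978]
headback [0.5864 0.1506 0.107 ] [0.5954 0.1098]
headfront [0.5705 0.1494 0.107 ] [0.5794 0.1097]
tipL [0.563  0.1695 0.125 ] [0.5734 0.1303]
tipR [0.5662 0.1254 0.125 ] [0.5735 0.0861]
slabL [0.5536 0.1715 0.117 ] [0.5641 0.1329]
slabR [0.5571 0.1229 0.117 ] [0.5642 0.0842]
webL [0.5798 0.1718 0.041 ] [0.5903 0.1314]
webR [0.583  0.1278 0.041 ] [0.5904 0.0873]
upst [0.6196 0.1512 0.104 ] [0.6286 0.1081]
tcp [0.5103 0.1107]
[0.0817 0.0029]
[0.0816 0.0039]
```

>>> carry_out:
  motion:
    - [[0.03, 0.002, 0], 0]
    - [[0.06, 0.004, 0], 0]
    - [[0.082, 0.005, 0], 0]
    - [[0.082, 0.005, 0], 0]
    - [[0.082, 0.005, 0], 0]
    - [[0.082, 0.005, -0.03], 0]
    - [[0.082, 0.005, -0.05], 0]
    - [[0.082, 0.005, -0.07], 0]
    - [[0.082, 0.005, -0.09], 0]
    - [[0.082, 0.005, -0.106], 0]
    - [[0.082, 0.005, -0.106], 0]
    - [[0.082, 0.005, -0.106], 0]

```text
time: 12.05
position: [0.5828, 0.151, 0.0785]
tool_rot: [-2.3, 2.14, 0.0]
ft_force: [0.1, -0.2, -0.5]
grip_width: 1.001
```

```bash
python3 - <<'E'
from h import *
s=get_state(); p=s['position']; print(p,s['ft_force'])
ax=np.array([np.cos(.069),np.sin(.069)]); ay=np.array([-ax[1],ax[0]]); print(p[:2]@ax,p[:2]@ay)
E
```

```text
[0.58279407 0.15099391 0.0785477 ] [ 0.05938346 -0.23422299 -0.48776176]
0.5918175936059344 0.11045372411448207
```

>>> carry_out:
  motion:
    - [[0, -0.0005, 0], 0]
    - [[0, -0.0005, 0], 0]
    - [[0, -0.0005, 0], 0]
    - [[0, -0.0005, 0], 0]
    - [[0, -0.0005, 0], 0]
    - [[0, -0.0005, 0], 0]
    - [[0, -0.0005, 0], 0]
    - [[0, -0.0005, 0], 0]
    - [[0, -0.0005, 0], 0]
    - [[0, -0.0005, 0], 0]
    - [[0, -0.0005, 0], 0]
    - [[0, -0.0005, 0], 0]
    - [[0, -0.0005, 0], 0]
    - [[0, -0.0005, 0], 0]
    - [[0, -0.0005, 0], 0]
  grip: 1
  squeeze: 12

```text
time: 13.55
position: [0.5829, 0.1504, 0.0782]
tool_rot: [2.3, -2.14, 0.0]
ft_force: [-0.8, -1.0, -0.5]
grip_width: 0.006
```

>>> carry_out:
  motion:
    - [[0, 0, 0], 0]
    - [[0, 0, 0], 0]
    - [[0, 0, 0], 0]
    - [[0, 0, 0], 0]
    - [[0, 0, 0], 0]
    - [[0, 0, 0], 0]
  squeeze: 40

```text
time: 14.15
position: [0.5829, 0.1504, 0.0782]
tool_rot: [2.3, -2.14, -0.0]
ft_force: [0.0, -0.0, 0.2]
grip_width: 0.004
```

```bash
python3 - <<'E'
from h import *
d=snap('wrist','w6'); s=get_state(); print(s['position'],s['ft_force'],s['torque'],s['grip_width']*87)
im=d['pixels']; sd=snap('side','s6')['pixels']
g=lambda i: np.clip(i*1.3,0,255).astype(np.uint8)
a=cv2.resize(im[180:384,140:380],(450,400),interpolation=cv2.INTER_CUBIC)
b=cv2.resize(sd[105:215,215:315],(350,400),interpolation=cv2.INTER_CUBIC)
cv2.imwrite('pics/w6b.png',g(np.hstack([a,b])))
E
```

```text
[0.58287253 0.15037851 0.0781968 ] [-0.01134914 -0.27375159 -1.07072977] [-0.0199817   0.13494932  0.0216784 ] 0.4364374198672294
```

View pics/w6b.png

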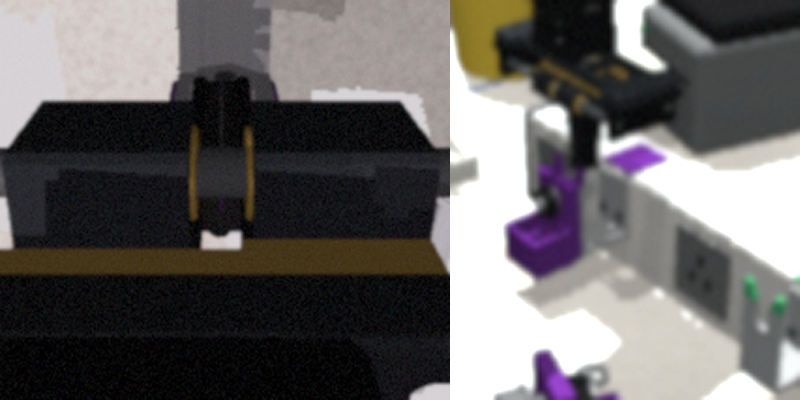

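The fingers shut completely at 0.4 mm, so they missed the head. I need to find out why before moving again.

```bash
python3 - <<'E'
from h import *
s=get_state(); p=s['position']; w=load('w6'); sd=load('s6')
q=proj(w,p); print('tcp in wrist crop',((q-[140,180])*450/240).round(0)); q=proj(sd,p); print('tcp in side crop',((q-[215,105])*[3.5,400/110]+[450,0]).round(0))
g=p+[0,0,.019]; q=proj(w,g); print('grasp wrist',((q-[140,180])*450/240).round(0)); q=proj(sd,g); print('grasp side',((q-[215,105])*[3.5,400/110]+[450,0]).round(0))
ax=np.array([np.cos(.069),np.sin(.069)]); ay=np.array([-ax[1],ax[0]])
h=np.array([*(.5874*ax+.1098*ay),.095]); print('head',h, ((proj(w,h)-[140,180])*450/240).round(0), ((proj(sd,h)-[215,105])*[3.5,400/110]+[450,0]).round(0))
for f in ['s5','s6']:
    im=load(f)['pixels']; m=cv2.inRange(cv2.cvtColor(im,cv2.COLOR_BGR2HSV),(130,90,30),(155,255,255))[130:190,225:262]
    ys,xs=np.where(m); print(f,len(xs),xs.mean()+225,ys.mean()+130,xs.max()+225,ys.min()+130,ys.max()+130)
g=lambda i: np.clip(i*2.,0,255).astype(np.uint8)
a=[cv2.resize(load(f)['pixels'][130:185,225:275],(400,440),interpolation=cv2.INTER_CUBIC) for f in ('s5','s6')]
cv2.imwrite('pics/cmp.png',g(np.hstack(a)))
E
```

```text
tcp in wrist crop [222.  66.]
tcp in side crop [584. 199.]
grasp wrist [222.  85.]
grasp side [584. 181.]
head [0.57843206 0.15003717 0.095     ] [222.  94.] [580. 185.]
s5 381 243.18635170603676 166.32283464566927 261 147 180
s6 392 243.35969387755102 166.3622448979592 261 148 180
```

View pics/cmp.png

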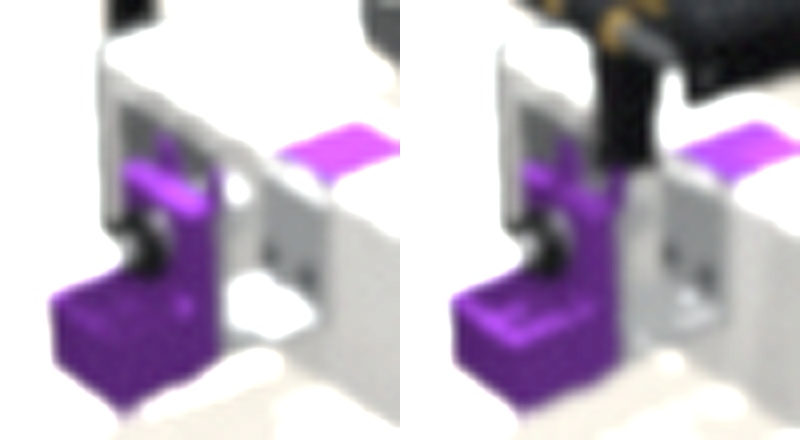

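```bash
python3 - <<'E'
from h import *
sd=load('s5'); p=np.array([.5014,.1457,.1839]); ux=np.array([np.cos(-1.501),np.sin(-1.501),0]); uy=np.array([np.sin(-1.501),-np.cos(-1.501),0])
for k in (-.0435,-.058,.0435,.058):
  print(k,[proj(sd,p+k*ux+[0,0,z]).round(1).tolist() for z in (0,.019,.04)])
p0=np.array([.2707,.5904,.1863]); v=np.array([.417,.909,0])
s0=load('side0'); print([proj(s0,p0+k*v).round(1).tolist() for k in (-.05,.05)], 'seen ~(110,102)')
im=sd['pixels']; g=cv2.cvtColor(im,cv2.COLOR_BGR2GRAY)
for x in range(232,275,3): # lowest dark run from top
    col=g[80:150,x]; d=np.where(col<50)[0]; print(x,(d.max()+80) if len(d) else None,end='; ')
im=load('s6')['pixels']; g=cv2.cvtColor(im,cv2.COLOR_BGR2GRAY); print()
print(g[144:166,248:260])
s2=load('s2'); g=cv2.cvtColor(s2['pixels'],cv2.COLOR_BGR2GRAY)
E
```

```text
-0.0435 [[224.5, 133.3], [224.2, 127.8], [223.9, 121.7]]
-0.058 [[222.0, 131.7], [221.7, 126.3], [221.4, 120.2]]
0.0435 [[240.4, 143.0], [240.3, 137.4], [240.1, 131.1]]
0.058 [[243.2, 144.8], [243.1, 139.1], [242.9, 132.7]]
[[113.2, 113.3], [117.0, 103.0]] seen ~(110,102)
232 113; 235 114; 238 126; 241 147; 244 149; 247 149; 250 112; 253 111; 256 110; 259 None; 262 None; 265 None; 268 None; 271 133; 274 136; 
[[ 82  54  24  14  10  10   8  13  54 121 180 202]
 [ 70  46  23  13  11   7   9  15  57 126 184 210]
 [ 61  44  24  12  11   9  11  12  57 125 180 204]
 [ 50  39  23  13   8   8   9  12  54 114 161 173]
 [ 42  34  18  13  11   7   9  12  46  96 126 124]
 [ 41  32  17  14  13  10  11  14  40  81 106 103]
 [ 42  33  23  20  17  19  24  34  47  75 104 112]
 [ 46  44  36  28  29  38  55  66  72  83 100 110]
 [ 53  52  47  38  39  58  79  89  90  86  85  93]
 [ 56  56  51  38  44  67  88  94  94  86  75  77]
 [ 53  51  46  38  45  68  86  92  91  86  75  72]
 [ 49  48  45  41  48  68  82  86  89  84  75  71]
 [ 45  46  44  45  56  70  79  82  86  84  74  71]
 [ 39  41  40  47  62  74  80  83  87  82  74  71]
 [ 34  36  36  49  65  75  82  87  89  84  74  71]
 [ 33  34  37  47  66  78  86  92  93  84  71  68]
 [ 34  34  37  47  65  81  92  95  94  81  64  64]
 [ 33  35  36  45  64  82  93  97  94  78  56  57]
 [ 33  33  36  44  63  83  94  97  94  79  59  58]
 [ 32  33  35  45  63  82  92  95  94  83  70  65]
 [ 33  35  35  45  64  82  91  93  93  87  78  72]
 [ 34  34  35  44  62  80  88  91  91  88  84  81]]
```

Fingertips in the side view look about 30 mm higher than the reported TCP. I'll raise the shut fingers against a clear background and measure that numerically.

>>> carry_out:
  motion:
    - [[0, 0, 0.03], 0]
    - [[0, 0, 0.06], 0]
    - [[0, 0, 0.1], 0]
    - [[0, 0, 0.1], 0]
    - [[0, 0, 0.1], 0]
    - [[0, 0, 0.1], 0]

```text
time: 14.85
position: [0.582, 0.1502, 0.1769]
tool_rot: [2.298, -2.139, -0.002]
ft_force: [0.2, -0.6, -0.4]
grip_width: 0.005
```

```bash
python3 - <<'E'
from h import *
s=get_state(); p=s['position']; print(p,s['grip_width'])
sd=snap('side','s7'); d=snap('wrist','w7'); t=snap('top','t7')
for n,D in (('side',sd),('wrist',d),('top',t)): print(n,[proj(D,p+[0,0,z]).round(1).tolist() for z in (0,.019,.04)])
g=cv2.cvtColor(sd['pixels'],cv2.COLOR_BGR2GRAY); x=int(proj(sd,p)[0]); print(g[118:150,x-10:x+11:2])
a=cv2.resize(sd['pixels'][85:165,205:305],(400,320),interpolation=cv2.INTER_CUBIC)
b=cv2.resize(d['pixels'][150:310,160:360],(400,320),interpolation=cv2.INTER_CUBIC)
for im,D,o,k in ((a,sd,(205,85),4),(b,d,(160,150),2)):
    for z,c in ((0,(0,0,255)),(.019,(0,255,0))):
        q=(proj(D,p+[0,0,z])-o)*k; cv2.drawMarker(im,tuple(int(v) for v in q),c,cv2.MARKER_CROSS,10,1)
c0=load('s5'); c=cv2.resize(c0['pixels'][85:165,205:305],(400,320),interpolation=cv2.INTER_CUBIC)
e0=load('s3'); e=cv2.resize(e0['pixels'][85:165,205:305],(400,320),interpolation=cv2.INTER_CUBIC)
ux=np.array([np.cos(-1.501),np.sin(-1.501),0])
for im,D,P,k in ((c,c0,(.5014,.1457,.1839),.0435),(e,e0,(.5507,.148,.1422),.026)):
    for z,cc in ((0,(0,0,255)),(.019,(0,255,0))):
        q=(proj(D,np.array(P)+k*ux+[0,0,z])-[205,85])*4; cv2.drawMarker(im,tuple(int(v) for v in q),cc,cv2.MARKER_CROSS,10,1)
cv2.imwrite('pics/m.png',np.clip(np.vstack([np.hstack([a,b]),np.hstack([c,e])])[:600]*1.5,0,255).astype(np.uint8))
E
```

```text
[0.58202656 0.15024529 0.17693508] 0.005243682236124868
side [[253.0, 133.3], [252.9, 127.9], [252.9, 121.9]]
wrist [[258.3, 215.1], [258.3, 225.4], [258.4, 239.3]]
top [[195.4, 158.6], [194.2, 157.0], [192.8, 155.1]]
[[ 82  95 193 168  26   9  10  69 216 239 238]
 [ 81  90 169 146  25  12  10  68 215 238 236]
 [ 80  84 131 108  22   8  11  67 215 238 233]
 [ 81  84 117  94  21   9  11  69 215 238 234]
 [ 81  90 120  99  38  13  21  88 217 239 237]
 [ 88 107 130 121  77  37  62 141 227 239 239]
 [109 132 145 145 121  82 111 186 236 239 239]
 [137 151 155 156 149 128 147 190 237 239 239]
 [153 157 158 159 158 153 157 181 235 239 239]
 [156 157 157 157 158 159 159 190 236 239 239]
 [157 157 157 157 157 159 160 209 238 239 239]
 [156 156 156 156 156 159 173 223 239 239 239]
 [157 155 154 150 154 173 207 234 239 239 239]
 [155 152 147 142 161 207 232 238 239 239 239]
 [147 140 141 166 202 232 238 239 239 239 239]
 [137 145 184 218 233 238 238 238 239 239 239]
 [165 196 229 234 237 239 235 235 238 239 239]
 [218 232 236 233 233 237 229 228 236 239 239]
 [233 235 231 224 224 230 224 222 229 236 238]
 [225 227 222 220 221 224 222 221 224 231 237]
 [193 217 219 219 219 221 222 221 222 224 231]
 [156 195 215 218 219 220 221 222 222 222 225]
 [123 156 195 216 218 219 220 221 222 222 221]
 [100 115 158 204 218 219 219 220 222 222 221]
 [ 87  96 125 177 208 218 219 219 220 221 221]
 [ 73  89 104 141 178 209 218 218 219 220 221]
 [ 55  76  94 108 138 185 214 219 218 219 219]
 [ 48  59  82  91 112 152 195 215 218 216 211]
 [ 48  48  63  79  97 124 157 194 213 200 176]
 [ 47  44  47  65  90 103 119 155 188 159 117]
 [ 47  42  41  52  77  93 100 120 149 106  78]
 [ 44  41  39  47  58  84  96 106 124  90  75]]
```

View pics/m.png

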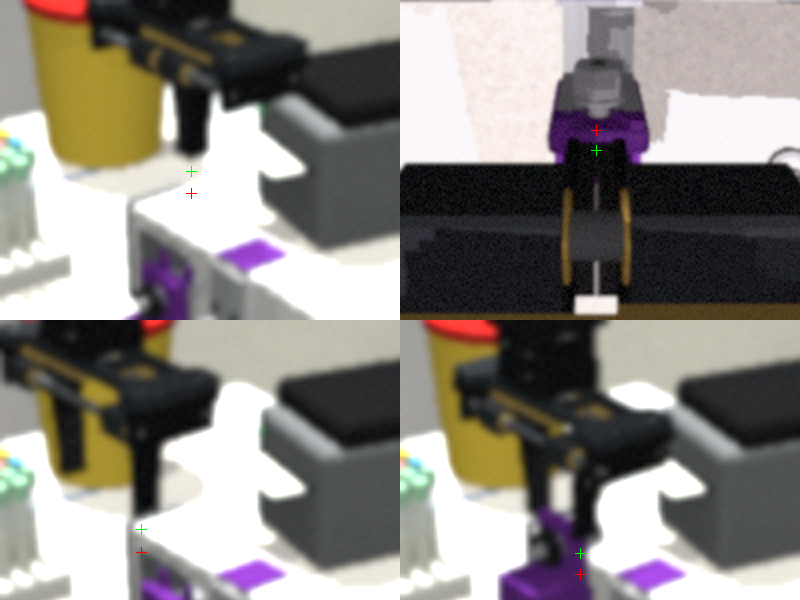

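The fingertips end about 9–10 px above the reported TCP mark in all three states (shut, open, gripping), and the body is shifted by the same amount. So the real tool sits some 3–4 cm above the reported TCP. I'll quantify it.

```bash
python3 - <<'E'
from h import *
from scipy.spatial.transform import Rotation as R
sd=load('s7'); w=load('w7'); p=np.array([.58203,.15025,.17694])
M=R.from_rotvec([2.298,-2.139,-.002]).as_matrix()
g=cv2.cvtColor(w['pixels'],cv2.COLOR_BGR2GRAY); print(g[212:230,250:268:3])
for dz in (.02,.025,.03,.035,.04,.045):
    r=[]
    for hy in (.0095,.012): r.append(proj(w,p+M@[0,-hy,-dz])[1].round(1))
    for hx in (.008,.013): r.append(min([proj(sd,p+M@[sx*hx,sy*.0095,-dz]) for sx in(-1,1) for sy in(-1,1)],key=lambda q:-q[1]).round(1).tolist())
    print(dz,'wrist far-tip row',r[:2],'side lowest corner',r[2:])
# body near-end corners
for dz in (.07,.085,.1,.11): print('body',dz,[proj(sd,p+M@[.095,sy*.0375,-dz]).round(1).tolist() for sy in(-1,1)])
gs=cv2.cvtColor(sd['pixels'],cv2.COLOR_BGR2GRAY)
for x in range(244,284,3):
    k=np.where(gs[85:128,x]<60)[0]; print(x,k.max()+85 if len(k) else None,end='; ')
E
```

```text
[[24 27 15 26 13 24]
 [19 23 24 20 13 14]
 [23 20 28 24 27 19]
 [19 25 30 30 32 31]
 [29 28 32 36 39 38]
 [29 32 30 44 39 40]
 [27 32 33 38 38 42]
 [31 31 24 42 43 41]
 [26 28 25 37 37 33]
 [15 20 28 21 19 22]
 [ 8  9  6 10 14  7]
 [11 10 17 18  3  8]
 [ 3 17 14 14  8  4]
 [ 5 14 11 14  6  3]
 [ 4 13 17 13 12  7]
 [14  1 13  4 11  8]
 [ 6 16  8 12  8  5]
 [12  6 16 11 11 12]]
0.02 wrist far-tip row [np.float64(213.0), np.float64(209.6)] side lowest corner [[252.1, 129.2], [253.1, 129.8]]
0.025 wrist far-tip row [np.float64(215.8), np.float64(212.3)] side lowest corner [[252.1, 127.8], [253.1, 128.3]]
0.03 wrist far-tip row [np.float64(218.7), np.float64(215.1)] side lowest corner [[252.1, 126.4], [253.1, 126.9]]
0.035 wrist far-tip row [np.float64(221.8), np.float64(218.1)] side lowest corner [[252.1, 124.9], [253.0, 125.4]]
0.04 wrist far-tip row [np.float64(225.1), np.float64(221.3)] side lowest corner [[252.1, 123.4], [253.0, 124.0]]
0.045 wrist far-tip row [np.float64(228.5), np.float64(224.6)] side lowest corner [[252.1, 122.0], [253.0, 122.5]]
body 0.07 [[281.7, 119.7], [262.4, 126.0]]
body 0.085 [[281.9, 115.1], [262.4, 121.3]]
body 0.1 [[282.1, 110.4], [262.5, 116.5]]
body 0.11 [[282.2, 107.2], [262.5, 113.2]]
244 103; 247 105; 250 122; 253 123; 256 115; 259 107; 262 111; 265 110; 268 110; 271 116; 274 119; 277 121; 280 124; 283 127;
```

The side and wrist views and the body corner all put the real tool 35–40 mm above the reported TCP. The head is unmoved, so I open, go down about 38 mm further than before, and watch the force.

>>> carry_out:
  motion:
    - [[0, 0, 0], 0]
    - [[0, 0, 0], 0]
    - [[0, 0, 0], 0]
    - [[0, 0, 0], 0]
    - [[0, 0, 0], 0]
    - [[0, 0, -0.03], 0]
    - [[0, 0, -0.06], 0]
    - [[0, 0, -0.08], 0]
    - [[0, 0, -0.1], 0]
    - [[0, 0, -0.1], 0]
  grip: -1

```text
time: 16.0
position: [0.5805, 0.1498, 0.0752]
tool_rot: [2.296, -2.137, -0.004]
ft_force: [0.5, -0.1, -0.1]
grip_width: 0.834
```

>>> carry_out:
  motion:
    - [[0, 0, -0.01], 0]
    - [[0, 0, -0.02], 0]
    - [[0, 0, -0.02], 0]

```text
time: 16.3
position: [0.5822, 0.1503, 0.0572]
tool_rot: [2.299, -2.139, -0.001]
ft_force: [-0.9, 0.6, 0.4]
grip_width: 0.994
```

>>> carry_out:
  motion:
    - [[0, 0, -0.006], 0]
    - [[0, 0, -0.012], 0]
    - [[0, 0, -0.018], 0]
    - [[0, 0, -0.018], 0]

```text
time: 16.7
position: [0.5821, 0.1502, 0.0391]
tool_rot: [2.299, -2.139, -0.001]
ft_force: [0.3, 0.2, 0.1]
grip_width: 1.001
```

>>> carry_out:
  motion:
    - [[0, 0, 0], 0]
    - [[0, 0, 0], 0]
    - [[0, 0, 0], 0]
    - [[0, 0, 0], 0]
    - [[0, 0, 0], 0]
    - [[0, 0, 0], 0]
    - [[0, 0, 0], 0]
    - [[0, 0, 0], 0]
    - [[0, 0, 0], 0]
    - [[0, 0, 0], 0]
    - [[0, 0, 0], 0]
    - [[0, 0, 0], 0]
  grip: 1
  squeeze: 12

```text
time: 17.9
position: [0.5827, 0.1502, 0.0402]
tool_rot: [2.299, -2.14, -0.0]
ft_force: [-0.6, -1.4, 0.9]
grip_width: 0.288
```

>>> carry_out:
  motion:
    - [[0, 0, 0], 0]
    - [[0, 0, 0], 0]
    - [[0, 0, 0], 0]
    - [[0, 0, 0], 0]
    - [[0, 0, 0], 0]
    - [[0, 0, 0], 0]
    - [[0, 0, 0], 0]
    - [[0, 0, 0], 0]
  squeeze: 40

```text
time: 18.7
position: [0.5828, 0.1503, 0.0402]
tool_rot: [2.3, -2.14, 0.0]
ft_force: [-1.4, -1.3, 1.4]
grip_width: 0.278
```

```bash
python3 - <<'E'
from h import *
sd=snap('side','s8'); d=snap('wrist','w8'); s=get_state(); p=s['position']; print(p,s['ft_force'],s['torque'],s['grip_width']*87)
for f in ['s5','s6','s8']:
    im=load(f)['pixels']; m=cv2.inRange(cv2.cvtColor(im,cv2.COLOR_BGR2HSV),(130,90,30),(155,255,255))[130:190,225:262]
    ys,xs=np.where(m); print(f,len(xs),xs.mean()+225,ys.mean()+130,xs.max()+225,ys.min()+130,ys.max()+130)
g=lambda i: np.clip(i*1.6,0,255).astype(np.uint8)
a=cv2.resize(d['pixels'][170:384,140:380],(450,400),interpolation=cv2.INTER_CUBIC)
b=cv2.resize(sd['pixels'][120:190,220:281],(350,400),interpolation=cv2.INTER_CUBIC)
cv2.imwrite('pics/f.png',g(np.hstack([a,b])))
E
```

```text
[0.58282444 0.15029106 0.04017751] [-1.56376369 -1.37282067  1.57912499] [-0.30423693  0.4545168   0.02358088] 24.198317665607487
s5 381 243.18635170603676 166.32283464566927 261 147 180
s6 392 243.35969387755102 166.3622448979592 261 148 180
s8 399 243.4611528822055 166.09774436090225 253 147 180
```

View pics/f.png

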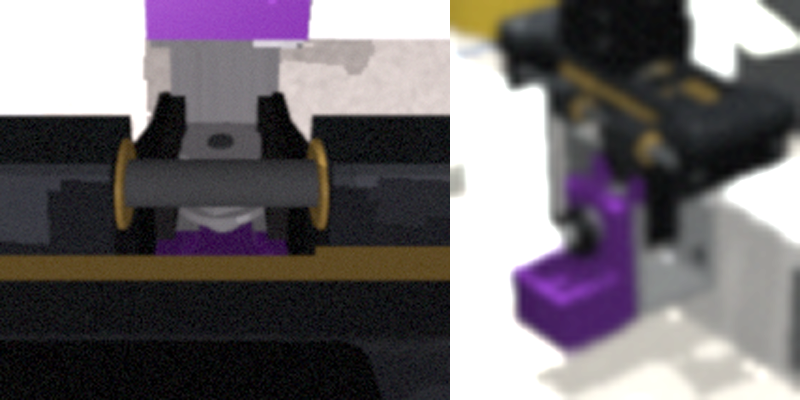

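Both pads hold the hex head on its flats. The opening is 24.2 mm, matching the 24 mm across flats, and the caddy is still seated: its purple outline hasn't moved by more than 0.3 px. I'm handing in.

```bash
python3 -c "
from h import *
print(ticket.close_job())"
```

```text
the job is handed in; nothing more can be done
None
```

The purple caddy hangs in the purple-tipped bracket, and the job is handed in with the gripper holding its bolt head at a 40 N squeeze setting. No verdict was reported. I chose the small one of the three purple caddies, gripped it by the slab's sides, lowered it until the force showed the bolt on the slot bottom, and let go.

**A missed grip:** The first try at the head shut on nothing, because the fingers closed above it. The pictures showed the real gripper about 35–40 mm above the reported tool position, in open, shut and gripping states. I went down about 38 mm further and the second grip took the head.

**Last checks:**
- **Grip:** The opening is 24.2 mm against the head's 24 mm across flats, with the pads seen on either side of the head.
- **Seat:** The caddy looks upright, and its outline in the side view moved less than 0.3 px between letting go and the final grip.
- **Forces and time:** The force on the tool is about 2.5 N, and the robot clock was at about 19 s of the 45 s allowed.
- **Other things:** I saw no contact with the green caddy or the other items in the pictures, but I did not measure their positions again at the end.

**Disagreement left:** The reported tool height puts the grasp point about 36 mm below the head centre, which would be outside the 22 mm limit. The pictures and the gripper opening put it at the head. I trusted those over the reported height.

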